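# Refit the collar and control knob of a gas hob and hold the knob pressed in

## Task

The collar and the knob of the small table-top gas hob have been washed and lie on the draining board. Put the dark steel collar over the bare brass control spindle so that it lies flat on the hob and let go of it, then turn the black knob so that its D-shaped hole matches the spindle (white pointer toward the red off dot, burner side), push it fully home on the spindle above the collar, and press it right in against the spindle's spring as if lighting the burner. Finish while still holding it pressed in; leave the mug and the glass beside them where they stand.

Things in the scene. Friction and masses are not known exactly. Their poses are not given: they have to be found in the camera images.
- collar: dark steel collar like a low spool, 15 mm high: two equal round flanges 40 mm wide and 3.5 mm thick, waist 31 mm, round 15 mm hole through the middle with 2 mm chamfers; about 50 g. Lies flat on the steel draining board (surface z = -0.0015; its rims, at y 0.085 to 0.111 and x 0.40 to 0.43, stand 4 mm above the worktop). Same either way up. Origin: centre of its underside, z up along the hole
- knob: black cooker knob, 36 mm high, about 50 g: round skirt 46 mm wide, 9 mm high; above it a straight grip bar 42 mm long (knob x), 20 mm wide (knob y), from 9 to 36 mm height. Starts upright on the draining board; it and the collar may swap places. Pointer within 1.2 rad of world +x. Origin: centre of its underside, z up, x along the white pointer
- knob_pointer (a point): outer end of the white pointer line on the knob's top, 21 mm from its axis along +x, 36 mm above its underside. The knob's D-shaped hole, open below, is 16 mm deep, 13.6 mm in diameter, with its flat 1.7 mm from the axis on this pointer side; the mouth has a 2.5 mm chamfer
- hob: table-top gas hob, white box with a steel top plate 75 mm above the worktop, 280 mm wide (y), 300 mm deep (x, pointing to its back); stands firm. One burner with a black pan support; the spindle is in front of it, the support's nearest bar 74 mm behind the spindle's axis, its top 39.5 mm above the plate. Origin: centre of its underside
- spindle_tip (a point): centre of the top of the brass valve spindle near the hob's front. It is 12 mm in diameter with a flat 1 mm from its axis along its whole length (deep D section), top 3 mm tapered, stands 38 mm above the plate and does not turn. z up along the spindle; x points out of the flat, toward the red off dot and the burner. Sinks with the spindle
- spindle_foot (a point): point of the hob's plate on the spindle's axis, fixed to the hob, same axes as spindle_tip. The plate is flat and free for 50 mm to the sides and 30 mm to the front. The collar's underside rests here
- spindle (a joint): how far the spindle is pressed in against its spring, m: 0 out, 0.005 at the stop; 3.6 N to start, 6.6 N at the stop. With its hole bottomed on the tip the knob's underside is 16 mm below the tip: 22 mm above the plate, 17 mm fully pressed. The knob is loose on the spindle (0.7 to 0.8 mm play all round); the spring lifts both again if not held
- mug: cream mug 78 mm wide, 101 mm tall, standing at the back of the draining board; origin under its middle; bystander
- glass: drinking glass 79 mm wide, 90 mm tall, standing at the back of the draining board; origin under its middle; bystander
Not all that is in view belongs to the job. What is shaped like the knob but green or orange is not meant.

How it is judged:
By the outcome, as a careful person would: the job done as asked, in the order asked, and still so for the second after the job is handed in, while the arm keeps its last pose, push and grip.
It also fails if it takes over 64 s, if anything falls off the work surface, if the arm or the gripper's body presses on something with over 40 N, if the wrist force passes 120 N, or if a joint passes its speed limit or range.

## Robot

A 6-joint arm with a two-finger parallel gripper is mounted at the origin on a cart in front of the work surface, level with it; the furniture and walls round the work are solid. World frame = base frame: x ahead of the robot, y to its left, z up, the work surface at z = 0. Lengths are in m, angles in rad, forces in N, time in s.
With the tool pointing down it reaches from about 0.3 to 0.825 m from the base axis. Payload 5.4 kg.
Tool frame: the origin (TCP) lies at the very end of the fingers, on their centre line; the grasp point (between the pads) lies 19 mm behind it; z points along the fingers, y is the line along which they close (so a half turn about z gives the same grasp; the last joint's range is limited). The gripper opens to 92 mm and grips with 3 to 60 N. Pads are 20 mm wide; open, the fingers measure 128 mm over their backs; the gripper's body (75 mm by 189 mm) begins 69 mm behind the grasp point.
Start: joints at [0.899, 0.158, 1.597, -0, 1.386, -0.21], TCP at [0.256, 0.515, 0.215] pointing down, gripper open.
Joint ranges: [-2.91, 2.91], [-0.94, 2.29], [0.18, 2.7], [-1.29, 4.43], [0.17, 2.64], [-3, 3]. Speed limits (rad/s): [2.57, 2.57, 3.14, 3.14, 3.14, 3.14].

## Interface

Orientations are given as a rotation vector (axis times angle).
In Python, from workcell import bot gives the robot as it stands. Calls block until the motion is done:
- bot.goto(position, orientation): joint-space move of the TCP to a pose.
- bot.line_to(position, rot=None, max_speed=0.15): straight line of the TCP; rot=None keeps the orientation; max_speed is the mean speed in m/s.
- bot.set_joints(angles): joint-space move.
- bot.set_gripper(opening, newtons=None): opening from 0.0 (shut) to 1.0 (fully open); newtons is the grip in N (None keeps the last); returns when the fingers have stopped.
- bot.hold(seconds).
- bot.inverse_kinematics(position, orientation): joint angles nearest the present ones, or None.
- bot.read_camera(name): name is "side" or "top" or "wrist"; returns a dict with "pixels" (400x640x3 uint8, blue, green, red), "fx", "fy", "cx", "cy" (pixels), "k1" (the pictures are not rectified: a ray, as slopes to the right and down, at radius r is drawn at 1 + k1 r^2 times it, then the intrinsics apply), "R" (3x3) and "t" (3): a world point X has camera coordinates R X + t. Camera axes: x right, y down, z forward; pixel columns grow to the right and rows downward; lengths in m; the calibration is good to about 2 mm. A picture is of the moment at which its call begins. There is no depth.
A pose or a line that the arm cannot do raises bot.MotionError and nothing moves.
- bot.job_done(): hands the job in; it is judged then, once.
Readings, each from a call of its own:
- bot.current_clock(): time.
- bot.current_joints(): joint angles.
- bot.current_joint_vel(): joint speeds.
- bot.current_effort(): joint torques, N m.
- bot.current_ee_pos(): TCP position.
- bot.current_tool_rot(): TCP orientation.
- bot.current_contact_force(): force on the tool from outside, world axes, zero at the start.
- bot.current_ft_torque(): the same for the moment, N m.
- bot.current_opening(): opening from 0.0 (shut) to 1.0 (fully open).
- bot.current_grip_force(): force on a finger pad.
Only numpy, scipy, OpenCV 4.12 (cv2) and the standard library are available. Lean on these libraries where they do the work, as an engineer would, in place of code of your own. Each camera call takes 0.05 s, during which the arm holds its last target. There are 200 camera calls.

## Working session

There is one attempt and no reset: what is moved stays moved. The work goes in short steps, each a Python script; the robot and the scene stay as the last script left them, time stands still between calls to the robot, and variables do not carry over. Pictures are saved under pics/ and viewed, at most 11 in all, crops included, and the job is handed in when it is done.

```bash
ls; mkdir -p pics; python3 - <<'E'
from workcell import bot
import cv2,numpy as np
for n in ("top","side"):
    c=bot.read_camera(n); cv2.imwrite(f"pics/{n}0.png",c["pixels"])
    R=np.array(c["R"]);print(n,c["fx"],c["fy"],c["cx"],c["cy"],c["k1"],(-R.T@c["t"]).round(3),R[2].round(2))
print(bot.current_clock(),bot.current_tool_rot(),bot.current_ee_pos())
E
```

```text
pics
top 452.5619951406138 452.5619951406138 321.4603484982054 193.0141001825835 0.027679803284644335 [0.435 0.108 1.06 ] [ 0.17 -0.01 -0.99]
side 396.9760636599708 396.9760636599708 315.58999067555607 201.15518649095483 -0.04888169772662287 [0.417 0.966 0.793] [ 0.17 -0.77 -0.62]
0.1 [-7.18773348e-01 -3.05752418e+00  2.46592683e-03] [0.25585021 0.51429986 0.21370296]
```

View pics/top0.png

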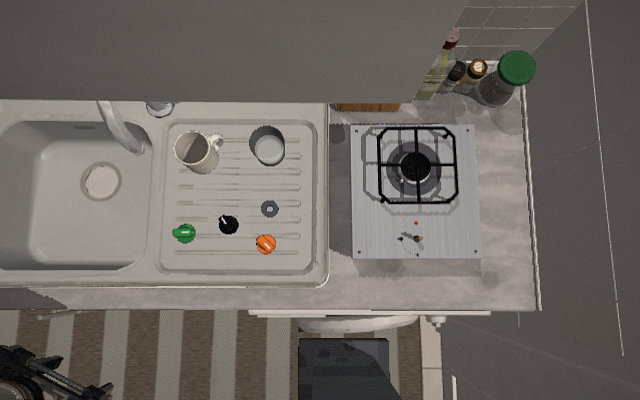

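View pics/side0.png

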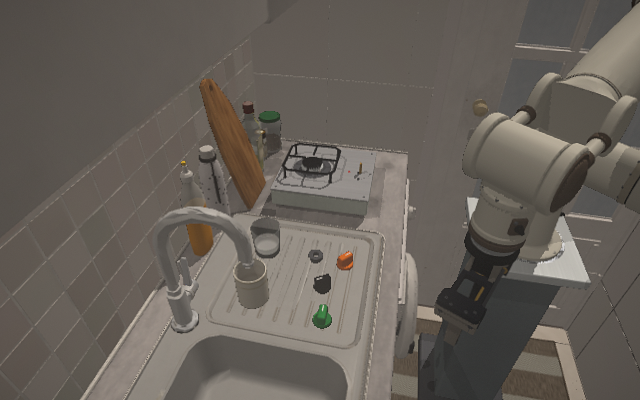

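The top view shows the knob at about (228,225), the collar at (270,209), the spindle near (418,239) and the red dot at (417,222). The orange and green decoys are at (265,243) and (184,233). I'll write helpers, get rough positions, then look from the wrist camera.

```bash
cat > h.py <<'E'
from workcell import bot
import cv2,numpy as np
from scipy.spatial.transform import Rotation as Ro
def K(c): return np.array([[c["fx"],0,c["cx"]],[0,c["fy"],c["cy"]],[0,0,1]])
def D(c):
    return np.array([c["k1"],0,0,0,0],float)
def ray(c,p):
    u=cv2.undistortPoints(np.array([[p]],float),K(c),D(c))[0,0]
    R=np.array(c["R"]);return -R.T@np.array(c["t"]),R.T@np.array([*u,1])
def onplane(c,p,z):
    o,d=ray(c,p);return o+d*(z-o[2])/d[2]
def proj(c,X):
    R=np.array(c["R"]);return cv2.projectPoints(np.array([X],float),cv2.Rodrigues(R)[0],np.array(c["t"],float),K(c),D(c))[0].reshape(-1,2)[0]
def down(yaw):  # tool z down, tool y axis at world angle yaw
    y=np.array([np.cos(yaw),np.sin(yaw),0]);z=np.array([0,0,-1.]);x=np.cross(y,z)
    return Ro.from_matrix(np.c_[x,y,z]).as_rotvec()
def tri(rays):
    A=sum(np.eye(3)-np.outer(d,d)/(d@d) for o,d in rays);b=sum((np.eye(3)-np.outer(d,d)/(d@d))@o for o,d in rays)
    return np.linalg.solve(A,b)
E
python3 - <<'E'
from h import *
c=bot.read_camera("top")
for n,p,z in (("knob",(228,225),.03),("collar",(270,209),.0135),("dot",(416.5,222.5),.075),("spin",(418,239),.113),("mug",(190,152),.1),("glass",(268,145),.09),("grn",(184,233),.03),("or",(265,243),.03)):
    print(n,onplane(c,p,z).round(4))
W=bot.read_camera("wrist");R=np.array(W["R"]);o=-R.T@W["t"]
T=Ro.from_rotvec(bot.current_tool_rot()).as_matrix()
print("cam in tool",(T.T@(o-bot.current_ee_pos())).round(3),(T.T@R.T).round(2),W["fx"])
s=bot.read_camera("side")
a=cv2.resize(c["pixels"][195:265,365:465],(800,560),interpolation=2)[:300*2]
b=cv2.resize(s["pixels"][145:195,330:400],(784,560),interpolation=2)
cv2.imwrite("pics/a.png",a)
for y in np.linspace(-np.pi,np.pi,9): 
    print(round(y,2),[None if q is None else np.round(q,2) for q in [bot.inverse_kinematics([.45,.2,.25],down(y)),bot.inverse_kinematics([.4,-.13,.25],down(y))]])
E
```

```text
knob [0.5378 0.3106 0.03  ]
collar [0.5772 0.2179 0.0135]
dot [ 0.5408 -0.1092  0.075 ]
spin [ 0.5021 -0.1028  0.113 ]
mug [0.6896 0.3852 0.1   ]
glass [0.7095 0.2176 0.09  ]
grn [0.5192 0.4089 0.03  ]
or [0.4973 0.2256 0.03  ]
cam in tool [ 0.069  0.001 -0.169] [[ 0.   -0.97 -0.25]
 [ 1.    0.    0.  ]
 [-0.   -0.25  0.97]] 350.36250937713595
-3.14 [array([ 0.17, -0.08,  1.78,  0.  ,  1.45, -2.97]), array([-0.6 , -0.29,  1.95,  0.  ,  1.48,  2.54])]
-2.36 [array([ 0.17, -0.08,  1.78, -0.  ,  1.45,  2.53]), array([-0.6 , -0.29,  1.95, -0.  ,  1.48,  1.75])]
-1.57 [array([ 0.17, -0.08,  1.78, -0.  ,  1.45,  1.74]), array([-0.6 , -0.29,  1.95, -0.  ,  1.48,  0.97])]
-0.79 [array([ 0.17, -0.08,  1.78, -0.  ,  1.45,  0.96]), array([-0.6 , -0.29,  1.95, -0.  ,  1.48,  0.18])]
0.0 [array([ 0.17, -0.08,  1.78, -0.  ,  1.45,  0.17]), array([-0.6 , -0.29,  1.95, -0.  ,  1.48, -0.6 ])]
0.79 [array([ 0.17, -0.08,  1.78, -0.  ,  1.45, -0.61]), array([-0.6 , -0.29,  1.95,  0.  ,  1.48, -1.39])]
1.57 [array([ 0.17, -0.08,  1.78, -0.  ,  1.45, -1.4 ]), array([-0.6 , -0.29,  1.95,  0.  ,  1.48, -2.17])]
2.36 [array([ 0.17, -0.08,  1.78, -0.  ,  1.45, -2.18]), array([-0.6 , -0.29,  1.95, -0.  ,  1.48, -2.96])]
3.14 [array([ 0.17, -0.08,  1.78,  0.  ,  1.45, -2.97]), array([-0.6 , -0.29,  1.95,  0.  ,  1.48,  2.54])]
```

View pics/a.png

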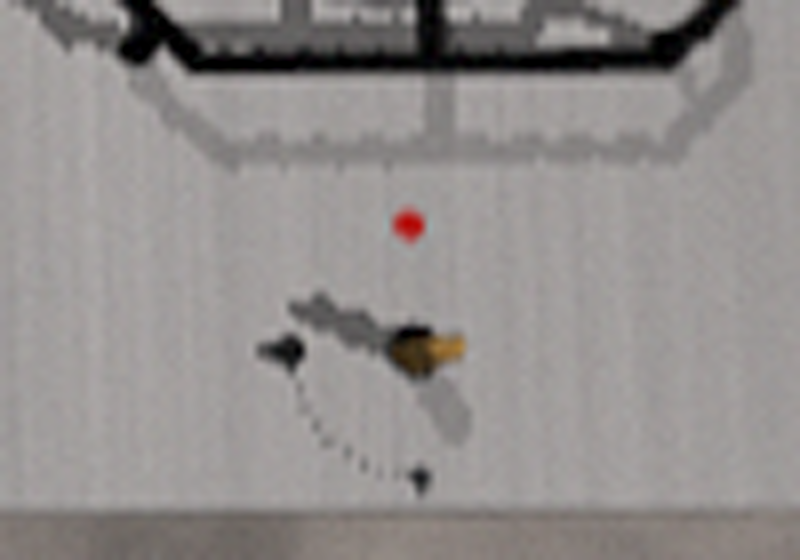

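```bash
python3 - <<'E'
from h import *
import pickle
r=down(np.pi/2); S={}
bot.goto([.55,.262,.16],r); S["board"]=bot.read_camera("wrist"); print(bot.current_clock())
bot.goto([.50,-.08,.21],r); S["s1"]=bot.read_camera("wrist"); print(bot.current_ee_pos())
bot.line_to([.50,-.14,.21]); S["s2"]=bot.read_camera("wrist"); print(bot.current_clock())
pickle.dump(S,open("S.pkl","wb"))
cv2.imwrite("pics/board.png",S["board"]["pixels"])
cv2.imwrite("pics/s.png",np.vstack([S[k]["pixels"][60:360,:] for k in("s1","s2")]))
E
```

```text
1.7583
[ 0.50024139 -0.07896516  0.20982934]
3.725
```

View pics/board.png

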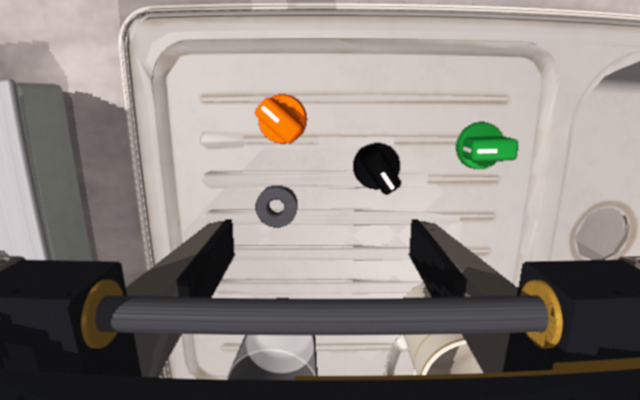

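View pics/s.png

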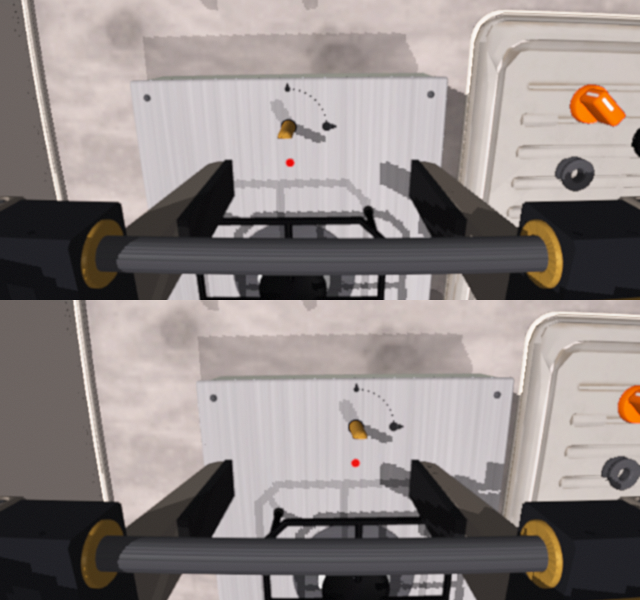

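The board view shows the collar at about (276,206), and the knob at (377,165) with its pointer toward (390,184), lower right. The spindle is near (285,190) in s1 and (357,188) in s2. The red dot is at (290,222) in s1 and (355,223) in s2. Next I'll measure with masks.

```bash
cat > m.py <<'E'
from h import *
import pickle
S=pickle.load(open("S.pkl","rb"))
def cen(m,near,rad):
    n,l,st,ce=cv2.connectedComponentsWithStats(m.astype(np.uint8))
    k=[i for i in range(1,n) if st[i,4]>4 and np.hypot(*(ce[i]-near))<rad]
    i=max(k,key=lambda i:st[i,4]); return ce[i],st[i],l==i
E
python3 - <<'E'
from m import *
c=S["board"];im=c["pixels"].astype(int);b,g,r=im[...,0],im[...,1],im[...,2]
mx=im.max(2)
ce,st,m=cen((mx<125)&(np.hypot(*(np.indices(mx.shape)-np.array([206,276])[:,None,None]))<30),(276,206),12)
cn=max(cv2.findContours(m.astype(np.uint8),0,1)[0],key=len); e=cv2.fitEllipse(cv2.convexHull(cn))
print("collar",ce,st,e); 
for z in (.0135,): print(onplane(c,e[0],z))
for d in((e[1][0]/2,0),(0,e[1][1]/2)): print("radius?",np.linalg.norm(onplane(c,np.add(e[0],d),.0135)-onplane(c,e[0],.0135)))
hm=(mx>110)&m  # hole
inner=cv2.findContours(m.astype(np.uint8),cv2.RETR_CCOMP,1); 
for q in inner[0]:
    if 10<len(q)<60: (x,y),rr=cv2.minEnclosingCircle(q); print("contour",x,y,rr,onplane(c,(x,y),.0135))
near=np.hypot(*(np.indices(mx.shape)-np.array([169,380])[:,None,None]))<35
ck,sk,mk=cen((im.min(2)>150)&(np.hypot(*(np.indices(mx.shape)-np.array([183,388])[:,None,None]))<12),(388,183),10)
print("pointer",ck,sk)
for s in("s1","s2"):
    q=S[s];im2=q["pixels"].astype(int);rd=(im2[...,2]>150)&(im2[...,1]<80)&(im2[...,0]<80)
    cd,sd,_=cen(rd,(290 if s=="s1" else 355,223),12);print(s,"dot",cd,sd[4],onplane(q,cd,.075))
p=S["board"]["pixels"][140:205,345:415];A=cv2.resize(p,(560,520),interpolation=0)[:,:]
cr=[cv2.resize(S[s]["pixels"][172:205,x:x+34],(240,233),interpolation=0) for s,x in(("s1",270),("s2",340))]
B=np.zeros((520,240,3),np.uint8);B[:233]=cr[0];B[260:493]=cr[1]
cv2.imwrite("pics/z.png",np.hstack([A,B]))
E
```

```text
collar [276.30787977 205.93501219] [ 255  186   42   42 1231] ((276.3289794921875, 205.76385498046875), (40.83224868774414, 42.721004486083984), 36.6368293762207)
[0.57810073 0.22153166 0.0135    ]
radius? 0.019283190388290964
radius? 0.021431663573389364
contour 276.5 205.0 8.500100135803223 [0.57734761 0.22171676 0.0135    ]
pointer [387.26373626 180.62637363] [381 173  13  17  91]
s1 dot [289.5952381  222.19047619] 42 [ 0.5408576  -0.10707934  0.075     ]
s2 dot [355.         222.58974359] 39 [ 0.54095709 -0.10717889  0.075     ]
```

View pics/z.png

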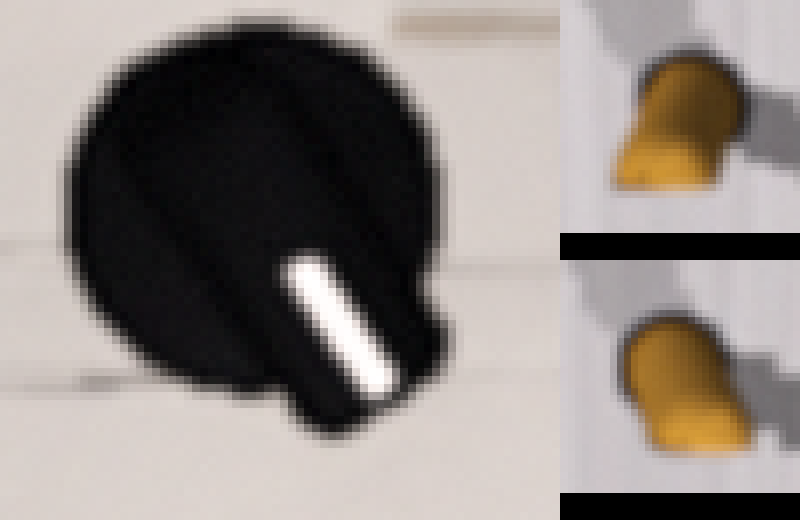

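The knob's pointer runs from (382.9,172.8) to (392.8,189.8). The spindle's foot ring is centred near (289,186.7) in s1 and (356,187.2) in s2. Its flat edge lies on row ~198.6 in s1 and ~199 in s2.

```bash
python3 - <<'E'
from m import *
for s,f in(("s1",(288.98,186.7)),("s2",(356.05,187.2))): print("foot",onplane(S[s],f,.075))
ed={}
for s,x0 in(("s1",270),("s2",340)):
    q=S[s];im=q["pixels"].astype(int)[172:205,x0:x0+34];m=(im[...,2]-im[...,0]>45)
    hi=m&(im[...,2]>170)
    rows=np.where(m.any(1))[0];print(s,[(r+172,x0+np.where(m[r])[0].min(),x0+np.where(m[r])[0].max()) for r in rows])
    lr=rows[-1];xs=[(np.where(m[r])[0].min()+np.where(m[r])[0].max())/2+x0 for r in rows[-2:]]
    ed[s]=(np.mean(xs),172+lr+.5); print(ed[s],onplane(q,ed[s],.113))
print("tri edge",tri([ray(S[s],ed[s]) for s in ed]))
c=S["board"]
i,o=onplane(c,(382.9,172.75),.0345),onplane(c,(392.75,189.75),.0345);print("ptr",i,o,np.linalg.norm(o-i),np.arctan2(*(o-i)[1::-1]))
im=c["pixels"];m=((im.max(2)<90)&(np.hypot(*(np.indices(im.shape[:2])-np.array([166,378])[:,None,None]))<40)).astype(np.uint8)
w=(im.min(2)>120)&(np.hypot(*(np.indices(im.shape[:2])-np.array([181,388])[:,None,None]))<13)
cc,ss,mm=cen(w,(387.3,180.6),4);ys,xs=np.where(mm);P=np.array([onplane(c,(x,y),.0345)[:2] for x,y in zip(xs,ys)])
u=np.linalg.svd(P-P.mean(0))[2][0];u*=np.sign(u[0]);print("n",len(P),"axis",np.arctan2(u[1],u[0]),"cen",P.mean(0),"ext",np.ptp((P-P.mean(0))@u),"out",P.mean(0)+u*((P-P.mean(0))@u).max())
# skirt: top rim circle (z=.0075), fit on the near half (image top)
cn=max(cv2.findContours(m,0,1)[0],key=len)[:,0]
k=cn[(cn[:,1]<178)];Q=np.array([onplane(c,p.astype(float),.0075)[:2] for p in k])
A=np.c_[2*Q,np.ones(len(Q))];sol=np.linalg.lstsq(A,(Q**2).sum(1),rcond=None)[0];print("skirt",sol[:2],np.sqrt(sol[2]+sol[:2]@sol[:2]))
E
```

```text
foot [ 0.50723504 -0.1069198   0.075     ]
foot [ 0.50740401 -0.10707611  0.075     ]
s1 [(np.int64(181), np.int64(284), np.int64(290)), (np.int64(182), np.int64(283), np.int64(291)), (np.int64(183), np.int64(283), np.int64(292)), (np.int64(184), np.int64(282), np.int64(293)), (np.int64(185), np.int64(282), np.int64(294)), (np.int64(186), np.int64(281), np.int64(294)), (np.int64(187), np.int64(281), np.int64(294)), (np.int64(188), np.int64(281), np.int64(294)), (np.int64(189), np.int64(280), np.int64(293)), (np.int64(190), np.int64(280), np.int64(293)), (np.int64(191), np.int64(279), np.int64(292)), (np.int64(192), np.int64(279), np.int64(292)), (np.int64(193), np.int64(278), np.int64(291)), (np.int64(194), np.int64(278), np.int64(291)), (np.int64(195), np.int64(278), np.int64(291)), (np.int64(196), np.int64(277), np.int64(291)), (np.int64(197), np.int64(278), np.int64(291)), (np.int64(198), np.int64(279), np.int64(290))]
(np.float64(284.5), np.float64(198.5)) [ 0.5074539  -0.10714629  0.113     ]
s2 [(np.int64(181), np.int64(352), np.int64(357)), (np.int64(182), np.int64(351), np.in
[... 510 characters left out ...]
, np.int64(365)), (np.int64(194), np.int64(352), np.int64(366)), (np.int64(195), np.int64(352), np.int64(366)), (np.int64(196), np.int64(352), np.int64(366)), (np.int64(197), np.int64(353), np.int64(366)), (np.int64(198), np.int64(354), np.int64(366)), (np.int64(199), np.int64(358), np.int64(363))]
(np.float64(360.25), np.float64(199.5)) [ 0.50799869 -0.10747293  0.113     ]
tri edge [ 0.5081331  -0.10730956  0.11157044]
ptr [0.54190814 0.31695071 0.0345    ] [0.55701777 0.32625975 0.0345    ] 0.017747095590166056 0.5521736087893525
n 102 axis 0.6172793264621533 cen [0.5486588  0.32107538] ext 0.017761076789158423 out [0.55588858 0.32620715]
skirt [0.54095238 0.31536823] 0.021420771237071024
```

```bash
cat >> h.py <<'E'
def fz(): return np.array(bot.current_contact_force())
def descend(x,y,z0,z1,step,lim,speed=.04):
    for z in np.r_[np.arange(z0,z1,-step),z1]:
        bot.line_to([x,y,z],max_speed=speed)
        f=fz()
        if abs(f[2])>lim or np.hypot(f[0],f[1])>lim: print("contact",z.round(4),f.round(2)); return z
    return None
E
python3 - <<'E'
from h import *
r=down(np.pi/2);x,y=.5776,.2216
bot.set_gripper(.62)
bot.goto([.50,-.1,.24],r);bot.goto([x,y,.06],r)
f0=fz();print("f0",f0.round(2))
descend(x,y,.03,.0,.01,4)
print(bot.current_ee_pos(),fz().round(2))
bot.set_gripper(0,25);print("open",bot.current_opening()*92,bot.current_grip_force())
bot.line_to([x,y,.15],max_speed=.15);print("open",bot.current_opening()*92,fz().round(2),bot.current_clock())
c=bot.read_camera("wrist");cv2.imwrite("pics/held.png",c["pixels"][120:400,120:520])
E
```

```text
f0 [-0.18  0.18 -0.47]
[ 5.77380978e-01  2.21547309e-01 -3.06814951e-04] [-0.28  0.17  0.59]
open 37.8381503072864 25.00000588595867
open 37.65955927204135 [ 0.23  0.44 -0.49] 9.7917
```

View pics/held.png

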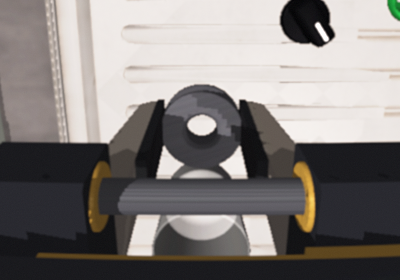

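The collar is held between the pads, apparently level, with its hole at about (322,244). I'll check where it sits in the tool.

```bash
python3 - <<'E'
from h import *
c=bot.read_camera("wrist");p=bot.current_ee_pos();im=c["pixels"]
sub=(im.min(2)>130).astype(np.uint8);n,l,st,ce=cv2.connectedComponentsWithStats(sub)
i=l[244,322];print(ce[i],st[i])
# hole seen through: bound by near upper rim and far lower rim; 
x0,y0,w,h,_=st[i]
print("sides top/bot rim:",[onplane(c,(ce[i][0],yy),z)-p for yy,z in((y0,p[2]+.0135),(y0+h,p[2]-.0015),(y0,p[2]-.0015),(y0+h,p[2]+.0135))])
print("gripper rim px->",proj(c,[p[0],p[1],p[2]+.0135]),[proj(c,[p[0]+s*.02,p[1],p[2]+.0135]) for s in(1,-1)])
E
```

```text
[321.42643923 244.64392324] [307 234  30  22 469]
sides top/bot rim: [array([-0.00654323,  0.0008858 ,  0.0135    ]), array([ 0.01182339,  0.00092058, -0.0015    ]), array([-0.00065398,  0.00091086, -0.0015    ]), array([0.00484109, 0.00089467, 0.0135    ])]
gripper rim px-> [319.57280938 246.74378946] [array([319.59918432, 284.04132818]), array([319.54753313, 206.93549159])]
```

```bash
python3 - <<'E'
from h import *
r=down(np.pi/2);x,y=.5062,-.1073
bot.goto([x,y,.17],r);bot.line_to([x,y,.1225],max_speed=.1)
bot.hold(.3);print(bot.current_ee_pos(),fz().round(2),bot.current_clock(),bot.current_opening()*92)
w=bot.read_camera("wrist");t=bot.read_camera("top");s=bot.read_camera("side")
print("TCP px wrist",proj(w,bot.current_ee_pos()))
a=cv2.resize(w["pixels"][190:300,270:370],(500,550),interpolation=2)
b=cv2.resize(s["pixels"][140:200,330:390],(300,300),interpolation=2)
d=cv2.resize(t["pixels"][210:260,395:445],(300,250),interpolation=2)
cv2.imwrite("pics/hov.png",np.hstack([a,np.vstack([b,d])]))
E
```

```text
[ 0.50659355 -0.10750128  0.12313591] [-0.13 -0.95 -1.  ] 12.0917 37.94361481692805
TCP px wrist [319.78293472 235.33398822]
```

View pics/hov.png

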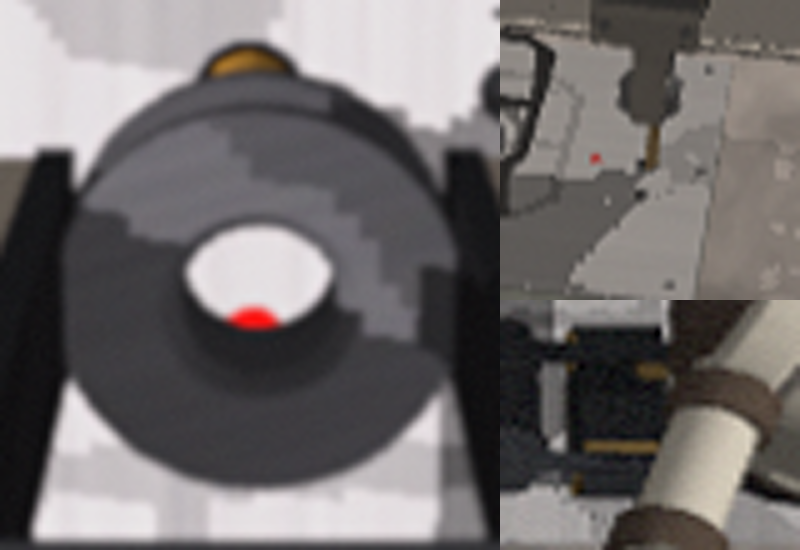

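The hover picture shows the collar level between the fingers, centred at about px (322,249). That is about 2 px right of where the TCP projects, so the wrist calibration is biased. The foot shows at x≈320. Correcting the target to x≈.5055, y≈-.1084, and descending with force checks.

```bash
python3 - <<'E'
from h import *
x,y=.5052,-.1082
f0=fz()
for z in np.arange(.120,.0755,-.004):
    bot.line_to([x,y,z],max_speed=.05);f=fz()-f0
    print(z.round(4),np.array(bot.current_ee_pos()).round(4),f.round(2))
    if np.abs(f).max()>6: print("stop");break
print(bot.current_clock())
E
```

```text
0.12 [ 0.5049 -0.1082  0.1197] [-1.4   0.17 -0.3 ]
0.116 [ 0.5049 -0.1081  0.1155] [-0.21  0.24 -0.19]
0.112 [ 0.5049 -0.1081  0.1116] [-0.81  0.6   0.29]
0.108 [ 0.5049 -0.108   0.1076] [-0.78 -0.34 -0.27]
0.104 [ 0.505  -0.1081  0.1036] [-1.41 -0.22 -0.03]
0.1 [ 0.505  -0.1081  0.0996] [-0.91 -0.34  0.12]
0.096 [ 0.505  -0.1081  0.0957] [-1.08 -0.41 -1.  ]
0.092 [ 0.505  -0.1081  0.0917] [-1.75  0.53  0.42]
0.088 [ 0.505  -0.1081  0.0877] [-0.99 -0.73  0.45]
0.084 [ 0.505  -0.1081  0.0837] [-0.79 -1.04 -0.29]
0.08 [ 0.505  -0.1081  0.0797] [-0.77  0.47 -0.3 ]
0.076 [ 0.5058 -0.1085  0.0764] [-0.91 -0.6   2.26]
15.2417
```

```bash
python3 - <<'E'
from h import *
x,y,z=.5052,-.1082,.0795
bot.line_to([x,y,z]);bot.hold(.2);f0=fz();p0=np.array(bot.current_ee_pos());print(p0.round(4),f0.round(2))
C=p0.copy()
for ax in(1,0):
    e=[]
    for s in(1,-1):
        for d in np.arange(.0006,.004,.0006):
            c=np.array([x,y,z]);c[ax]+=s*d
            bot.line_to(c,max_speed=.03);f=fz()-f0
            if abs(f[ax])>4.5: break
        e.append(bot.current_ee_pos()[ax]);print(ax,s,d,e[-1],f.round(1))
        bot.line_to([x,y,z],max_speed=.03)
    C[ax]=np.mean(e)
print(C,bot.current_clock())
E
```

```text
[ 0.505  -0.1081  0.0793] [-0.07  0.28 -1.12]
1 1 0.0024 -0.10699815235425196 [ 0.  -8.2 -2. ]
1 -1 0.0029999999999999996 -0.11035375900804657 [-0.6  5.1  2.2]
0 1 0.0018 0.5061280450149626 [-6.3 -3.2  3.9]
0 -1 0.0035999999999999995 0.5015699360710336 [-0.8 -0.3  0.7]
[ 0.50384899 -0.10867596  0.07930399] 21.2083
```

The collar slid freely down the spindle. Probing puts the spindle's true y at about -.1087 and the collar-centred TCP x at about .5045. Next: set it down, release, and measure the knob from the same relative height.

```bash
python3 - <<'E'
from h import *
import pickle
r=down(np.pi/2)
bot.line_to([.5047,-.1088,.0795],max_speed=.03);bot.line_to([.5047,-.1088,.0760],max_speed=.03);print(fz().round(2),bot.current_ee_pos())
bot.set_gripper(.56);bot.line_to([.5047,-.1088,.2],max_speed=.2)
c2=bot.read_camera("wrist");s=bot.read_camera("side")
bot.goto([.531,.315,.17],r);bot.line_to([.531,.315,.132]);bot.hold(.3);print(bot.current_ee_pos(),bot.current_clock())
c=bot.read_camera("wrist");pickle.dump((c,c2),open("K.pkl","wb"))
print(proj(c,[.54,.315,.0345]))
k=proj(c,[.54,.315,.02]).astype(int)
a=cv2.resize(c["pixels"][k[1]-32:k[1]+32,k[0]-32:k[0]+32],(512,512),interpolation=2)
q=proj(c2,[.5052,-.107,.09]).astype(int)
b=cv2.resize(c2["pixels"][q[1]-32:q[1]+32,q[0]-36:q[0]+36],(288,256),interpolation=2)
d=cv2.resize(s["pixels"][140:190,330:386],(288,256),interpolation=2)
print("crop origin",k-32)
cv2.imwrite("pics/k.png",np.hstack([a,np.vstack([b,d])]))
E
```

```text
[0.82 0.12 1.44] [ 0.50522224 -0.10905983  0.0763498 ]
[0.53158928 0.31519227 0.13305422] 25.2583
[319.71214688 199.14556327]
crop origin [287 162]
```

View pics/k.png

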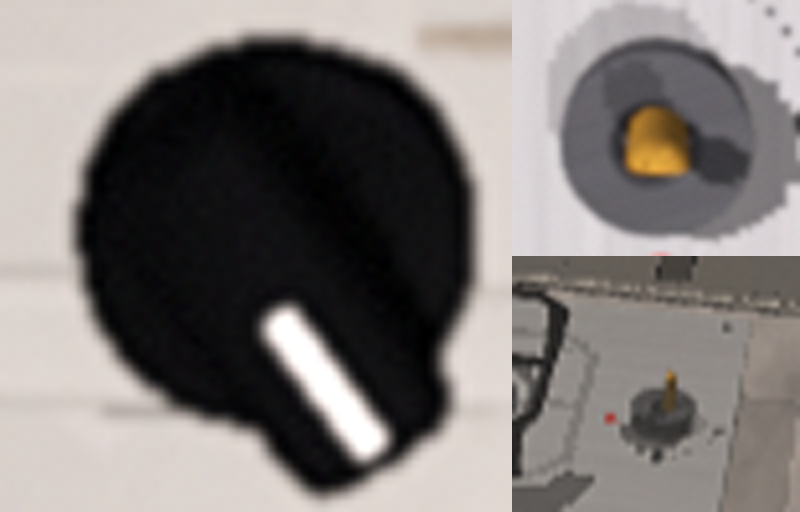

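The collar lies flat round the spindle. The knob's pointer is clear, with its outer end near px (334,219). Now measure the knob precisely.

```bash
python3 - <<'E'
from m import *
c,c2=pickle.load(open("K.pkl","rb"));im=c["pixels"]
I=np.indices(im.shape[:2])
w=(im.min(2)>110)&(np.hypot(*(I-np.array([209,327])[:,None,None]))<15)
_,st,mm=cen(w,(327.5,209.5),5);ys,xs=np.where(mm);P=np.array([onplane(c,(x,y),.0345)[:2] for x,y in zip(xs,ys)])
u=np.linalg.svd(P-P.mean(0))[2][0];u*=np.sign(u[0]);t=(P-P.mean(0))@u;a=np.arctan2(u[1],u[0]);o=P.mean(0)+u*t.max()
print("n",len(P),st,"ang",a,"len",np.ptp(t),"outer",o,"origin from pointer",o-.021*u)
m=((im.max(2)<90)&(np.hypot(*(I-np.array([195,321])[:,None,None]))<45)).astype(np.uint8)
cn=max(cv2.findContours(m,0,1)[0],key=len)[:,0]
for z in(.0075,-.0015):
    k=cn[cn[:,1]<190];Q=np.array([onplane(c,p.astype(float),z)[:2] for p in k])
    s=np.linalg.lstsq(np.c_[2*Q,np.ones(len(Q))],(Q**2).sum(1),rcond=None)[0];print("skirt",z,s[:2],np.sqrt(s[2]+s[:2]@s[:2]))
im=c2["pixels"].astype(int);q=proj(c2,[.5052,-.107,.09])
m=(im[...,2]-im[...,0]>45)&(np.hypot(I[1]-q[0],I[0]-q[1])<20)
r=np.where(m.any(1))[0];print([(y,np.where(m[y])[0].min(),np.where(m[y])[0].max()) for y in r[-4:]])
y=r[-1];xx=np.where(m[y-1])[0];print("tip flat edge",onplane(c2,(xx.mean(),y+.5),.113))
for y in(.2,):pass
print("dot-ish yaw ok", bot.inverse_kinematics([.538,.313,.01],down(np.pi/2+a)))
E
```

```text
n 119 [320 200  16  20 119] ang 0.6146109284750609 len 0.018432427760811033 outer [0.55623557 0.32636833] origin from pointer [0.53907861 0.31425887]
skirt 0.0075 [0.54014709 0.31623103] 0.02120280725817248
skirt -0.0015 [0.54249808 0.31624842] 0.021849561888051955
[(np.int64(195), np.int64(313), np.int64(328)), (np.int64(196), np.int64(313), np.int64(328)), (np.int64(197), np.int64(314), np.int64(328)), (np.int64(198), np.int64(315), np.int64(327))]
tip flat edge [ 0.50786887 -0.10762179  0.113     ]
dot-ish yaw ok [ 3.33072647e-01  5.05779225e-01  1.59441955e+00 -4.44089210e-16
  1.04139388e+00 -1.85233461e+00]
```

```bash
python3 - <<'E'
from h import *
a=.605;x,y=.5380,.3132;rk=down(np.pi/2+a)
bot.goto([x,y,.09],rk);bot.line_to([x,y,.045]);bot.hold(.2);p=np.array(bot.current_ee_pos());print(p,fz().round(2))
descend(x,y,.025,.0095,.005,5)
print(bot.current_ee_pos(),fz().round(2))
bot.set_gripper(0,20);bot.set_gripper(0,45);print("open mm",bot.current_opening()*92,bot.current_grip_force(),bot.current_ee_pos())
bot.line_to([x,y,.12],max_speed=.2)
X,Y=.5052,-.1087
bot.goto([X,Y,.17],down(np.pi/2));bot.line_to([X,Y,.135]);bot.hold(.3)
print(bot.current_ee_pos(),Ro.from_rotvec(bot.current_tool_rot()).as_matrix()[:2,1],fz().round(2),bot.current_opening()*92,bot.current_clock())
w=bot.read_camera("wrist");s=bot.read_camera("side")
print("bar centre px",proj(w,np.add(bot.current_ee_pos(),[0,0,.025])),proj(w,np.add(bot.current_ee_pos(),[.021,0,.025])))
A=cv2.resize(w["pixels"][170:320,240:400],(512,480),interpolation=2);B=cv2.resize(s["pixels"][130:190,330:386],(288,309),interpolation=2)
B=np.vstack([B,np.zeros((171,288,3),np.uint8)]);cv2.imwrite("pics/kh.png",np.hstack([A,B]))
E
```

```text
[0.53909723 0.31360442 0.04658132] [-0.21 -0.15 -1.27]
[0.53807811 0.31323074 0.00959021] [ 0.88 -0.51 -0.3 ]
open mm 19.911243673861904 45.00001637265086 [0.53802259 0.31320464 0.00953612]
[ 0.50578014 -0.1089142   0.13590861] [-7.72502136e-05  9.99999763e-01] [ 0.46  0.12 -0.92] 19.494602050730553 32.0583
bar centre px [319.53149175 256.1533139 ] [319.55829442 297.3383496 ]
```

View pics/kh.png

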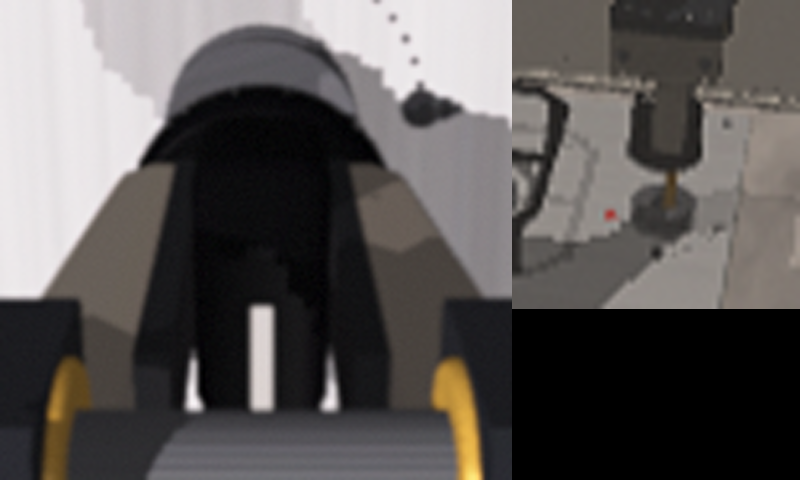

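```bash
python3 - <<'E'
from h import *
x,y=.5049,-.1087
bot.line_to([x,y,.130],max_speed=.03);bot.hold(.2);f0=fz()
for z in np.arange(.127,.1085,-.002):
    bot.line_to([x,y,z],max_speed=.04);f=fz()-f0
    print(z.round(4),np.array(bot.current_ee_pos()).round(4),f.round(2))
    if f[2]>3 or np.hypot(*f[:2])>8: print("stop");break
print(bot.current_clock(),np.round(bot.current_ft_torque(),3))
E
```

```text
0.127 [ 0.5047 -0.1086  0.1267] [-0.65  0.53  0.09]
0.125 [ 0.5048 -0.1086  0.1248] [-0.51  0.56 -0.32]
0.123 [ 0.5048 -0.1087  0.1228] [-0.42  1.34 -0.05]
0.121 [ 0.5048 -0.1086  0.1209] [0.24 1.07 0.07]
0.119 [ 0.5048 -0.1088  0.1192] [-1.83  1.07  2.48]
0.117 [ 0.5048 -0.1087  0.1171] [-2.19 -0.05  3.95]
stop
34.175 [0.098 0.574 0.028]
```

```bash
python3 - <<'E'
from h import *
x0,y0=.5049,-.1087
for dx,dy in((-.0007,0),(-.0014,0),(-.0007,-.0007),(-.0007,.0007),(.0007,0)):
    x,y=x0+dx,y0+dy
    bot.line_to([x,y,.1215],max_speed=.04);bot.hold(.1);f0=fz();ok=True
    for z in(.119,.117,.115,.113):
        bot.line_to([x,y,z],max_speed=.04);f=fz()-f0
        print(dx,dy,z,np.array(bot.current_ee_pos()).round(4),f.round(2))
        if f[2]>3: ok=False;break
    if ok:break
print(bot.current_clock())
E
```

```text
-0.0007 0 0.119 [ 0.5039 -0.1086  0.1186] [-0.97  0.54 -0.68]
-0.0007 0 0.117 [ 0.504  -0.1087  0.1171] [-3.47  1.81  3.46]
-0.0014 0 0.119 [ 0.5032 -0.1086  0.1186] [ 1.08 -0.19 -0.82]
-0.0014 0 0.117 [ 0.5034 -0.1086  0.1168] [ 1.01  1.36 -0.18]
-0.0014 0 0.115 [ 0.5034 -0.1087  0.1148] [ 0.47 -0.32 -0.27]
-0.0014 0 0.113 [ 0.5034 -0.1087  0.1128] [-0.69 -0.09 -0.57]
36.4083
```

```bash
python3 - <<'E'
from h import *
x,y=.5035,-.1087
f0=np.array([0,0,-1.])
for z in np.r_[.111,.1095,np.arange(.1085,.0975,-.0007)]:
    bot.line_to([x,y,z],max_speed=.03);bot.hold(.05);f=fz()-f0
    print(z.round(4),np.array(bot.current_ee_pos()).round(4),f.round(2))
    if f[2]>14 or np.hypot(*f[:2])>12: print("stop");break
print(bot.current_clock(),bot.current_opening()*92,bot.current_grip_force())
E
```

```text
0.111 [ 0.5034 -0.1087  0.1108] [-0.32  0.28 -0.15]
0.1095 [ 0.5034 -0.1087  0.1093] [-1.52 -0.25 -0.24]
0.1085 [ 0.5034 -0.1087  0.1084] [-1.43  0.27 -1.22]
0.1078 [ 0.5035 -0.1087  0.1079] [-1.84  1.    2.36]
0.1071 [ 0.5035 -0.1087  0.1073] [-2.75 -0.11  4.24]
0.1064 [ 0.5035 -0.1087  0.1064] [-3.97  0.83  4.58]
0.1057 [ 0.5035 -0.1087  0.1057] [-4.54  0.19  5.53]
0.105 [ 0.5035 -0.1087  0.105 ] [-4.28  0.13  5.52]
0.1043 [ 0.5035 -0.1087  0.1043] [-3.86 -0.66  6.39]
0.1036 [ 0.5035 -0.1087  0.1037] [-3.87 -0.02  6.71]
0.1029 [ 0.5035 -0.1087  0.103 ] [-3.55  0.45  6.47]
0.1022 [ 0.5036 -0.1087  0.1027] [-5.96  1.01  9.31]
0.1015 [ 0.5036 -0.1088  0.1026] [-8.24  0.61 13.43]
0.1008 [ 0.5037 -0.1088  0.1025] [-9.5   3.18 16.82]
stop
40.6083 19.4344534968611 45.00509502366185
```

```bash
python3 - <<'E'
from h import *
bot.line_to([.5033,-.1087,.1010],max_speed=.02);bot.hold(.5);print(bot.current_ee_pos(),fz().round(2),bot.current_clock())
w=bot.read_camera("wrist");s=bot.read_camera("side")
A=cv2.resize(w["pixels"][170:320,240:400],(427,400),interpolation=2);B=cv2.resize(s["pixels"][130:190,330:386],(373,400),interpolation=2)
cv2.imwrite("pics/fin.png",np.hstack([A,B]))
E
```

```text
[ 0.50358816 -0.1087483   0.10254408] [-8.29  2.92 14.77] 41.3583
```

View pics/fin.png

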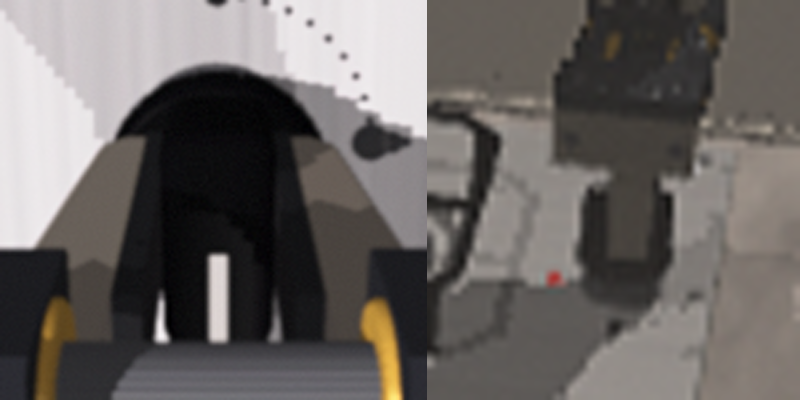

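The knob sits pressed in just above the collar. Its pointer runs toward the burner side and the red dot, and the force is about 15 N at the stop. Handing in.

```bash
python3 -c "
from workcell import bot
print(bot.job_done())"
```

```text
the job is handed in; nothing more can be done
None
```

I handed the job in at about 41 s: the collar lies flat on the hob around the spindle, and the knob is fully home above it with its pointer toward the red dot, held pressed to the spindle's stop at about 15 N.

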